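Put the spare plug away and snap the slide-top case shut

TASK

Lay the black spare plug flat on the floor of the open grey parts case and let go of it. Then slide the blue lid along its grooves, forcing it over the small sprung ridge at the mouth, and on until it bears firmly, for a moment, against the black rubber buffer at the far end; feel for the buffer, which is set differently each time, and do not ram it. Leave the tin, the tape roll and the tweezers where they are.

Things in the scene. Friction and masses are not known exactly. Their poses are not given: they have to be found in the camera images.
- case: Grey open-topped parts case, 136 long (x) x 108 wide (y) x 37 mm high, fixed to the bench. Origin under its centre on the bench; +x points from the low mouth end (on the robot's left), where the lid comes in, to the closed far end (on its right). Inside: x from -54 to +62 mm, y +-44 mm, floor 4 mm above the origin.
- groove_end (a point): Middle of the mouth between the two lid grooves, at case x = -68, z = 27 mm. The grooves run along both long sides, 99 mm across, on ledges at case z = 27 mm, under lips whose tops are at z = 37 mm. The lid has 1.5 mm play a side and 1.2 mm in height.
- ridge_crest (a point): Crest of the sprung aluminium cross ridge in the 20 mm high mouth wall, at case x = -61, z = 26.7 mm when up; 24 degree flanks. It can sink 4.5 mm; it resists with 4.5 N at first, 1.5 N more per mm.
- lid: Blue sliding lid, plate 132 long (x) x 96 wide x 5 mm thick, 0.11 to 0.22 kg. Origin under the plate's centre; +x is the leading end and points like the case's +x. Loose in the grooves, tail sticking out over the mouth and sagging a few mm: at the start its origin is at case x = -96 to -86 mm. When closed it is at x = -16 to -2 mm, where the buffer stops it, z = 27 mm.
- lid_rib (a point): Lowest line of the round cross rib (3.7 mm deep) under the lid, 37 mm behind its origin. It meets the ridge with the lid's origin near case x = -33 mm and is over the crest at -24 mm. Pushing it over takes about 10 to 18 N along the grooves; behind the crest the force drops, and the lid runs on freely for 8 to 22 mm to the buffer.
- lid_grip (a point): Centre of the finger bar on top of the lid toward its tail, 40 mm behind the lid's origin (106 mm behind its leading edge): the bar is 12 mm along the lid's x, 44 mm along y, and stands 14 mm above the plate (this point is 12 mm above the plate's underside; bar top 19 mm above it). Push its rear (-x) face low down, or pinch it; pushed high or far off its middle, the wide-open lid may tilt and bind.
- lid_front (a point): Middle of the lid's leading edge, at half its thickness, 66 mm ahead of the lid's origin.
- end_stop: Aluminium plate on the far end wall with the black rubber buffer that stops the lid's leading edge. Origin at case x = 64, z = 27 mm. The buffer stands out 0 to 14 mm from there toward the mouth, differently each time; only the plate's pose is reported, so the lid must find it by feel. Press it with more than 4 N for 0.15 s to show that the lid is home; over 20 N is ramming.
- case_floor (a point): Point on the case's floor in the middle of the part not covered by the open lid, 18 mm toward the far end from the case's centre, at case z = 4 mm: a good place for the plug's middle. Keep the plug clear of the mouth, where the rib ends up.
- plug: Black moulded rubber plug, 70 long (its x) x 35 wide (y) x 22 mm high, 0.05 kg, loose and flat on the bench to the right of the case. Origin under its middle. The grippable body is 32 mm wide across y, from 19 mm behind to 13 mm ahead of the origin, 20 mm high; grip it across y near x = -3 mm. Either end may point to the far end of the case.
- tin: White round tin, 50 mm across, 24 mm high, origin under its centre. Bystander.
- heat_tape: Roll of orange tape lying flat, 58 mm across, 16 mm high, origin under its centre. Bystander.
- tweezers: Black tweezers lying flat, 14 x 128 (along y) x 10 mm, origin under the middle. Bystander.
There are look-alikes about, which are no part of the job. Of the things that look like the plug, the largest one is meant.

How it is judged:
By the outcome, as a careful person would: the job done as asked, in the order asked, and still so for the second after the job is handed in, with the robot touching nothing.
It also fails if it takes over 72 s, if anything falls off the work surface, if the arm or the gripper's body presses on something with over 40 N, if the wrist force passes 120 N, or if a joint passes its speed limit or range.

ROBOT

A 6-joint arm with a two-finger parallel gripper is mounted at the origin on a cart in front of the work surface, level with it; the furniture and walls round the work are solid. World frame = base frame: x ahead of the robot, y to its left, z up, the work surface at z = 0. Lengths are in m, angles in rad, forces in N, time in s.
With the tool pointing down it reaches from about 0.2 to 0.875 m from the base axis. Payload 3.4 kg.
Tool frame: the origin (TCP) lies between the finger pads; the fingertips stand 25 mm ahead of it and the grasp point (between the pads) lies 6 mm ahead of it (r.nose_length is the z of the fingertips in the tool frame, in m); z points along the fingers, x is the direction in which the jaws open and shut, and the axes are right-handed (so a half turn about z gives the same grasp; the last joint's range is limited). The gripper opens to 94 mm and grips with 3 to 60 N. Pads are 16 mm wide; open, the fingers measure 119 mm over their backs; the gripper's body (75 mm by 177 mm) begins 78 mm behind the grasp point.
Start: joints at [1.175, 0.276, 1.505, -0, 1.361, -0.121], TCP at [0.156, 0.553, 0.23] pointing down, gripper open.
Joint ranges: [-2.89, 2.89], [-0.75, 2.08], [0.22, 2.7], [-1.18, 4.32], [0.11, 2.71], [-2.7, 2.7]. Speed limits (rad/s): [2.57, 2.57, 3.14, 3.14, 3.14, 3.14].

INTERFACE

Orientations are given as a unit quaternion [w, x, y, z].
In Python, from plant import r, gripper_to, inverse_kinematics, vision, models, telemetry gives the robot as it stands. Calls block until the motion is done:
- r.move_to(position, orientation): joint-space move of the TCP to a pose.
- r.move_l(position, rot=None, vel=0.15, guard=None): straight line of the TCP; rot=None keeps the orientation; vel is the mean speed in m/s. With guard (N) it stops when the force on the tool has changed by that much, and returns True; else False.
- r.movej(angles): joint-space move.
- gripper_to(opening, f_grip=None): finger opening in m; f_grip is the grip in N (None keeps the last); returns when the fingers have stopped.
- r.hold(seconds).
- inverse_kinematics(position, orientation): joint angles nearest the present ones, or None.
- vision.snapshot(name): name is "side" or "top"; returns the picture (420x560x3 uint8, red, green, blue); there is no depth.
- vision.get_calibration(name): a dict with "fx", "fy", "cx", "cy" (pixels), "position" and "orientation" of the camera in the world. Camera axes: x right, y down, z forward; pixel columns grow to the right and rows downward; lengths in m; the calibration is good to about 2 mm. A picture is of the moment at which its call begins. get_calibration takes no time and is no camera call.
A pose or a line that the arm cannot do raises r.PlanningError and nothing moves.
- r.sign_off(): hands the job in, once; it reports no verdict.
Trained networks look in the newest picture that a camera, given by its name, has taken for a name from the list of things; names that differ only in an ending like _2 or _b are one class to them, and where a whole thing is asked for, a point or a joint stands for the part that bears it (a point fixed in the world has none). Each returns a list of dicts, best first, with "score" (0 to 1); they miss things now and then, are a little off and sometimes report something else, mostly with a low value. They report only what shows in the picture. A call takes as long as a camera call. They do not tell look-alikes from the thing itself.
- models.boxes_of(thing, camera): "at" ([x, y, z] in m, in world coordinates, good to about 4 mm: the middle of the surface that is visible of it).
- models.regions_of(thing, camera): "pixels" (420x560 bool, what is visible of it).
- models.mark_of(thing, camera): "at" ([x, y, z] in m, in world coordinates, good to about 4 mm: a listed point, or the origin of a listed thing).
Readings, each from a call of its own:
- telemetry.current_t(): time.
- telemetry.current_joints(): joint angles.
- telemetry.current_dq(): joint speeds.
- telemetry.current_joint_efforts(): joint torques, N m.
- telemetry.current_ee_pos(): TCP position.
- telemetry.current_tool_rot(): TCP orientation.
- telemetry.current_wrist_force(): force on the tool from outside, world axes, zero at the start.
- telemetry.current_torque(): the same for the moment, N m.
- telemetry.current_opening(): finger opening in m.
Only numpy, scipy, OpenCV 4.12 (cv2) and the standard library are available. Lean on these libraries where they do the work, as an engineer would, in place of code of your own. Each camera call takes 0.05 s, during which the arm holds its last target. There are 200 camera calls.

## Working session

There is one attempt and no reset: what is moved stays moved. The work goes in short steps, each a Python script; the robot and the scene stay as the last script left them, time stands still between calls to the robot, and variables do not carry over. Pictures are saved under pics/ and viewed, about 8 in all and at most 12, crops included, and the job is handed in when it is done.

```bash
ls; mkdir -p pics
python3 - <<'E'
from plant import r, vision, models, telemetry
import cv2, numpy as np
for c in ("top","side"):
    im=vision.snapshot(c); cv2.imwrite(f"pics/{c}0.png",im[:,:,::-1])
    print(c,{k:np.round(v,3).tolist() for k,v in vision.get_calibration(c).items()})
    for t in ("plug","case","lid","tin","heat_tape","tweezers","end_stop"):
        print(t,[(np.round(d["at"],3).tolist(),round(d["score"],2)) for d in models.mark_of(t,c)])
    for t in ("groove_end","ridge_crest","lid_grip","lid_front","case_floor"):
        print(t,[(np.round(d["at"],3).tolist(),round(d["score"],2)) for d in models.mark_of(t,c)])
print(telemetry.current_t(), telemetry.current_tool_rot())
E
```

```text
pics
top {'fx': 533.665, 'fy': 533.665, 'cx': 277.718, 'cy': 212.864, 'position': [0.465, 0.136, 1.42], 'orientation': [0.031, -0.699, 0.713, -0.045]}
plug [([0.57, -0.2, -0.0], 0.63), ([0.486, -0.203, -0.002], 0.52), ([0.65, -0.146, -0.001], 0.42)]
case [([0.659, 0.045, -0.002], 0.64), ([0.668, 0.171, 0.032], 0.38)]
lid [([0.664, 0.134, 0.027], 0.78)]
tin [([0.728, -0.093, -0.002], 0.62)]
heat_tape [([0.651, 0.361, -0.002], 0.55)]
tweezers [([0.657, 0.022, 0.004], 0.65), ([0.614, 0.455, -0.001], 0.59)]
end_stop [([0.654, -0.021, 0.027], 0.44)]
groove_end []
ridge_crest []
lid_grip [([0.668, 0.175, 0.035], 0.72)]
lid_front [([0.663, 0.069, 0.03], 0.69)]
case_floor [([0.658, 0.025, 0.005], 0.91), ([0.66, 0.04, -0.004], 0.67), ([0.662, 0.07, 0.032], 0.31)]
side {'fx': 455.379, 'fy': 455.379, 'cx': 278.505, 'cy': 208.858, 'position': [0.319, -0.639, 0.696], 'orientation': [-0.432, 0.88, -0.178, 0.079]}
plug [([0.574, -0.197, -0.002], 0.87), ([0.487, -0.199, -0.001], 0.75), ([0.647, -0.144, -0.003], 0.66), ([0.664, 0.106, 0.025], 0.45)]
case [([0.663, 0.042, 0.0], 0.7)]
lid []
tin [([0.662, 0.176, 0.038], 0.7), ([0.732, -0.092, 0.0], 0.69)]
heat_tape [([0.654, 0.359, -0.007], 0.79)]
tweezers [([0.665, 0.103, 0.028], 0.55), ([0.613, 0.456, -0.002], 0.47)]
end_stop [([0.655, -0.018, 0.024], 0.59)]
groove_end [([0.66, 0.115, 0.028], 0.96)]
ridge_crest [([0.664, 0.104, 0.029], 0.69)]
lid_grip [([0.662, 0.174, 0.037], 0.87)]
lid_front [([0.657, 0.065, 0.034], 0.6)]
case_floor [([0.662, 0.024, 0.004], 0.83)]
1.3 [-1.90915729e-05  7.97292402e-01  6.03593261e-01  3.97042854e-05]
```

View pics/top0.png

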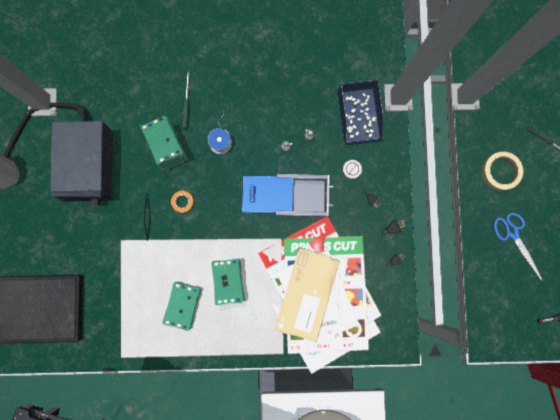

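View pics/side0.png

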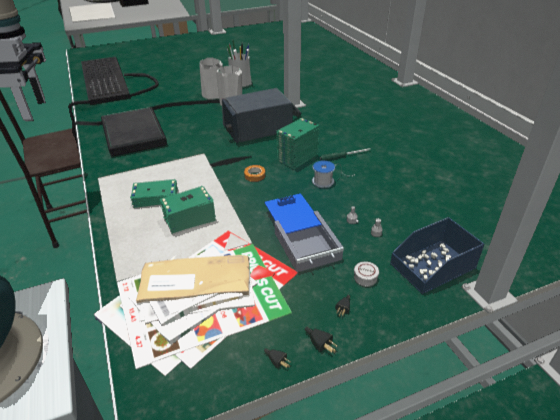

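```bash
cat > h.py <<'E'
from plant import r, gripper_to, inverse_kinematics, vision, models, telemetry
import cv2, numpy as np
from scipy.spatial.transform import Rotation as R
def proj(c,uv,z):
    "pixels -> world points at height z"
    k=vision.get_calibration(c); w,x,y,q=k["orientation"]
    uv=np.atleast_2d(uv).astype(float)
    d=np.c_[(uv[:,0]-k["cx"])/k["fx"],(uv[:,1]-k["cy"])/k["fy"],np.ones(len(uv))]@R.from_quat([x,y,q,w]).as_matrix().T
    p=np.array(k["position"]); return p+d*((z-p[2])/d[:,2])[:,None]
def rect(mask,c,z):
    pts=np.argwhere(mask)[:,::-1]
    P=proj(c,pts,z)[:,:2]
    (cx,cy),(w,h),a=cv2.minAreaRect((P*1000).astype(np.float32))
    return [round(v) for v in (cx,cy,w,h)]+[round(a,1),len(pts)]
def down(ang):
    "tool pointing down, jaws (tool x) along world direction ang (rad, from +x)"
    x=np.array([np.cos(ang),np.sin(ang),0]); z=np.array([0,0,-1.])
    q=R.from_matrix(np.c_[x,np.cross(z,x),z]).as_quat(); return [q[3],q[0],q[1],q[2]]
E
python3 - <<'E'
from h import *
for c in ("top","side"):
    vision.snapshot(c)
    for t,z in (("plug",.012),("case",.037),("lid",.03),("end_stop",.03)):
        for d in models.regions_of(t,c): print(c,t,round(d["score"],2),rect(d["pixels"],c,z))
E
```

```text
top plug 0.68 [576, -193, 32, 57, 3.7, 172]
top plug 0.62 [650, -141, 47, 28, 62.1, 134]
top plug 0.41 [490, -200, 32, 24, 88.9, 96]
top case 0.61 [660, 38, 143, 111, 87.4, 1666]
top lid 0.85 [667, 133, 134, 98, 89.0, 1832]
top end_stop 0.53 [660, -23, 8, 64, 85.6, 38]
side plug 0.93 [569, -199, 49, 47, 65.6, 423]
side plug 0.59 [647, -144, 50, 27, 54.3, 217]
side case 0.97 [651, 28, 173, 122, 86.2, 2311]
side case 0.69 [715, -112, 71, 48, 57.7, 533]
side lid 0.94 [663, 133, 137, 98, 87.7, 1400]
side lid 0.63 [720, -107, 68, 50, 60.1, 520]
side end_stop 0.8 [656, -23, 20, 105, 87.9, 254]
```

The top view shows the case at (305,195) with the lid toward the left. The plug look-alikes are at (373,200), (396,227) and (397,259). The side view shows the same plugs at (343,305), (321,341) and (278,357), with the middle one looking largest. I'll zoom in.

Run:
```python
import cv2, numpy as np
a=cv2.imread("pics/top0.png")[170:280,235:415]; b=cv2.imread("pics/side0.png")[285:375,255:365]
a=cv2.resize(a,None,fx=4.4,fy=4.4,interpolation=cv2.INTER_CUBIC); cv2.imwrite("pics/topc.png",a)
b=cv2.resize(b,None,fx=6,fy=6,interpolation=cv2.INTER_CUBIC); cv2.imwrite("pics/sidec.png",b)
```

```text
(no output)
```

View pics/topc.png

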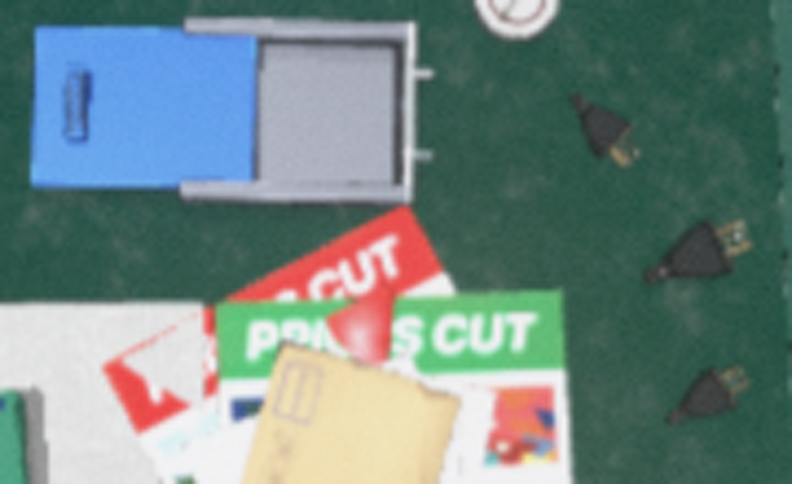

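View pics/sidec.png

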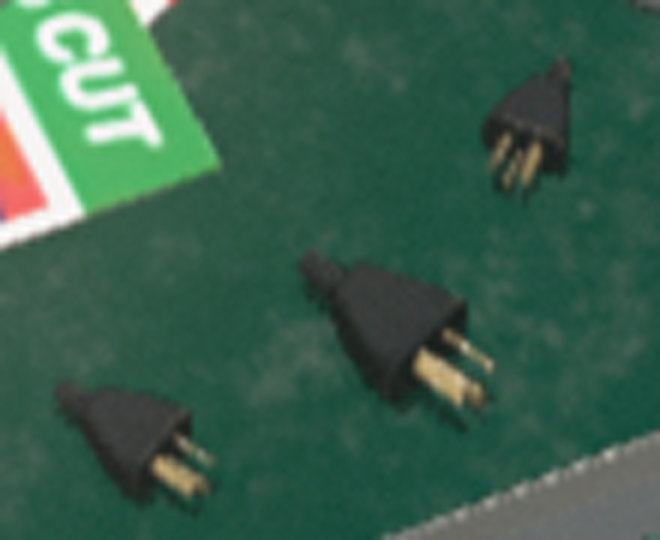

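The middle plug is clearly the largest. Its tail end is at about (382,233) in the top view and its pin end at about (404,223). Next I'll compute its axis.

Run:
```python
from h import *
for c,t,p in (("top",(382.3,232.7),(404.3,223.6)),("side",(306.7,329.2),(335.8,349.7))):
    P=proj(c,[t,p],.011)[:,:2]; d=P[1]-P[0]; print(c,P.round(3).tolist(),np.linalg.norm(d),np.degrees(np.arctan2(*d[::-1])), "mid",P.mean(0))
# dark-mask PCA of body
im=cv2.imread("pics/top0.png")
print([ (n,np.round(proj("top",[(235+u/4.4,170+v/4.4)],z)[0,:2],4).tolist()) for n,u,v,z in
 (("farR_top",414,24,.037),("farL_bot",411,201,.037),("mouthTop",186,20,.037),("mouthBot",182,197,.037),("lidTL",37,27,.03),("lidBL",33,186,.03),("lidTR",257,36,.032),("lidBR",253,182,.032),("barTop",82,68,.046),("barBot",77,138,.046))])
```

```text
top [[0.559, -0.17], [0.582, -0.229]] 0.06412185267213336 -68.80672853255383 mid [ 0.57074141 -0.19949513]
side [[0.557, -0.172], [0.585, -0.231]] 0.06582235585603267 -64.68640077535005 mid [ 0.5712682  -0.20152503]
[('farR_top', [0.7109, -0.0295]), ('farL_bot', [0.6045, -0.0246]), ('mouthTop', [0.7155, 0.1068]), ('mouthBot', [0.6093, 0.1113]), ('lidTL', [0.714, 0.1961]), ('lidBL', [0.6182, 0.1997]), ('lidTR', [0.706, 0.0644]), ('lidBR', [0.618, 0.0687]), ('barTop', [0.6861, 0.1691]), ('barBot', [0.6444, 0.1727])]
```

Run:
```python
from h import *
yaw=np.radians(-67); o=np.array([.572,-.2]); g=o-.003*np.array([np.cos(yaw),np.sin(yaw)])
a=yaw+np.pi/2
print("j before",np.round(telemetry.current_joints(),2))
gripper_to(.075)
r.move_to([*g,.13],down(a))
print(r.move_l([*g,.0285],guard=8,vel=.12), telemetry.current_ee_pos())
gripper_to(.0,f_grip=12)
print("open",telemetry.current_opening())
r.move_l([*g,.15],vel=.2)
print("open",telemetry.current_opening(),np.round(telemetry.current_joints(),2),telemetry.current_t())
for c in ("top","side"): cv2.imwrite(f"pics/{c}1.png",vision.snapshot(c)[:,:,::-1])
for p in ("top",): print([(np.round(d["at"],3).tolist(),round(d["score"],2)) for d in models.mark_of("plug",p)])
im=cv2.imread("pics/side1.png")[130:380,200:450]; cv2.imwrite("pics/side1c.png",cv2.resize(im,None,fx=2.4,fy=2.4))
```

```text
j before [ 1.18  0.28  1.5   0.    1.36 -0.12]
False [ 0.57143596 -0.19744637  0.02914477]
open 0.030816137847639764
open 0.030451383052888435 [-0.45  0.37  1.57  0.    1.2  -0.85] 7.8667
[([0.648, -0.148, -0.003], 0.61), ([0.571, -0.197, 0.121], 0.59), ([0.485, -0.203, -0.006], 0.46)]
```

View pics/side1c.png

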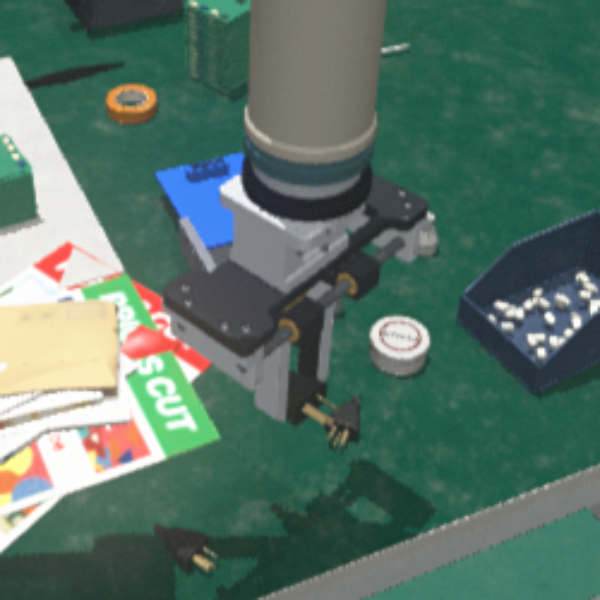

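The grip is firm: the plug hangs level between the pads with its pins toward the camera at (330,415). Next I'll place it.

Run:
```python
from h import *
yaw=np.radians(-92.2); u=np.array([np.cos(yaw),np.sin(yaw)]); C=np.array([.660,.0425])
g=C+.016*u
r.move_to([*g,.13],down(yaw+np.pi/2))
print(r.move_l([*g,.045],vel=.12,guard=10))
print(r.move_l([*g,.0322],vel=.02,guard=4), telemetry.current_ee_pos(),telemetry.current_wrist_force())
gripper_to(.05); r.hold(.2)
r.move_l([*g,.16],vel=.2)
r.move_l([.45,-.1,.22],vel=.3)
print(telemetry.current_t(),np.round(telemetry.current_joints(),2))
for c in ("top","side"):
    cv2.imwrite(f"pics/{c}2.png",vision.snapshot(c)[:,:,::-1])
    for t in ("plug","lid","lid_grip","lid_front"): print(c,t,[(np.round(d["at"],3).tolist(),round(d["score"],2)) for d in models.mark_of(t,c)])
a=cv2.imread("pics/top2.png")[165:235,235:345]; b=cv2.imread("pics/side2.png")[180:280,250:360]
cv2.imwrite("pics/p2.png",np.hstack([cv2.resize(a,(440,280)),cv2.resize(b,(308,280))]))
```

```text
False
True [0.65908057 0.02661695 0.03239289] [0.25230297 0.76201522 5.06164109]
12.9583 [-0.37  0.11  1.75 -0.    1.28 -0.33]
top plug [([0.656, 0.023, 0.004], 0.76), ([0.646, -0.15, 0.0], 0.52), ([0.729, -0.092, -0.0], 0.5)]
top lid [([0.664, 0.136, 0.027], 0.84)]
top lid_grip [([0.67, 0.176, 0.032], 0.77)]
top lid_front [([0.667, 0.07, 0.03], 0.76)]
side plug [([0.645, -0.146, 0.0], 0.72), ([0.661, 0.025, 0.004], 0.66), ([0.666, 0.174, 0.018], 0.58), ([0.488, -0.199, 0.002], 0.54)]
side lid [([0.662, 0.138, 0.025], 0.62), ([0.616, 0.457, -0.003], 0.29), ([0.735, -0.094, 0.002], 0.24)]
side lid_grip [([0.664, 0.175, 0.036], 0.77)]
side lid_front [([0.66, 0.066, 0.034], 0.77), ([0.731, -0.093, 0.001], 0.62)]
```

View pics/p2.png

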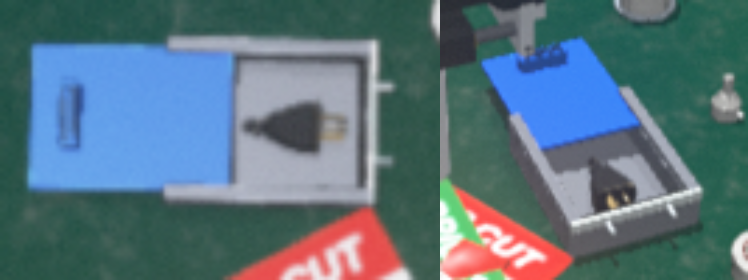

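The plug is on the floor, flat and clear of the lid edge (tail at (245,127), lid edge at column 235). Next I'll straddle the finger bar, push the lid to just before the ridge, and then pinch the bar so the lid can't run ahead once it's over.

```bash
cat >> h.py <<'E'
yaw=np.radians(-92.2); U=np.array([np.cos(yaw),np.sin(yaw)]); C=np.array([.660,.0425])
at=lambda s,z,n=0: [*(C+s*U+n*np.array([-U[1],U[0]])),z]
cx=lambda: round(float((np.array(telemetry.current_ee_pos())[:2]-C)@U)*1000,1)
fu=lambda: np.round([np.array(telemetry.current_wrist_force())[:2]@U,*telemetry.current_wrist_force()],1).tolist()
E
python3 - <<'E'
from h import *
gripper_to(.04)
r.move_to(at(-.131,.15),down(yaw))
print(np.round(telemetry.current_joints(),2),fu())
print("desc",r.move_l(at(-.131,.0605),vel=.08,guard=5),telemetry.current_ee_pos(),fu())
s=-.131
for t in (-.11,-.095,-.08,-.066):
    g=r.move_l(at(t,.0605),vel=.03,guard=8); print(t,g,cx(),fu())
    if g: break
cv2.imwrite("pics/side3.png",vision.snapshot("side")[:,:,::-1]); vision.snapshot("top")
print([np.round(d["at"],3).tolist() for d in models.mark_of("lid_front","top")],telemetry.current_t())
b=cv2.imread("pics/side3.png")[150:290,220:390]; cv2.imwrite("pics/p3.png",cv2.resize(b,None,fx=4,fy=4))
E
```

```text
[ 0.15  0.49  1.37 -0.    1.28  1.76] [0.4, -0.0, -0.4, -0.1]
desc False [0.66557144 0.17348948 0.06121281] [-0.3, 0.3, 0.3, 0.3]
-0.11 False -109.7 [-0.6, 0.8, 0.5, 0.4]
-0.095 False -94.5 [-0.6, 0.7, 0.6, -0.7]
-0.08 False -79.7 [0.0, 0.3, -0.0, -0.6]
-0.066 False -65.7 [1.0, 0.0, -1.0, -0.4]
[[0.668, 0.016, 0.03]] 19.8583
```

View pics/p3.png

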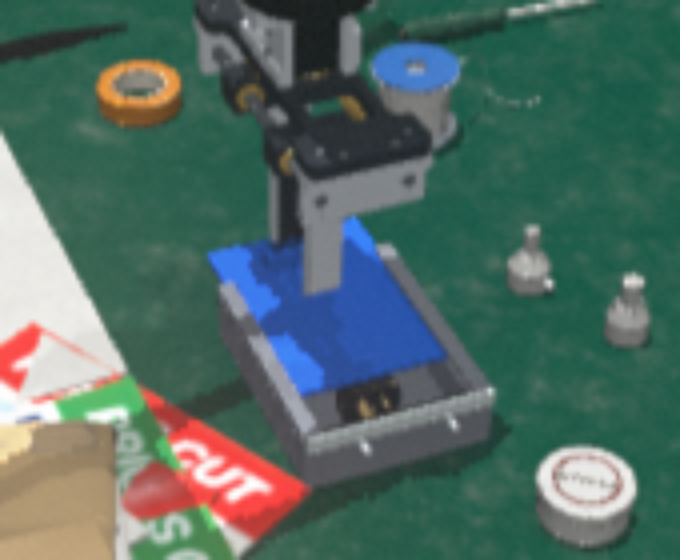

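The lid slid straight in, with its front at about (375,375) in the crop, which is case x ≈ +26 and so lid ≈ -40 as planned. Now I'll pinch and go over the ridge.

Run:
```python
from h import *
print(r.move_l(at(-.080,.0605),vel=.04,guard=8),cx(),fu())
gripper_to(0,f_grip=40); print("open",telemetry.current_opening(),cx(),fu())
for t in np.arange(-.076,-.0605,.002):
    g=r.move_l(at(t,.0605),vel=.012,guard=22); print(round(t*1000),g,cx(),fu(),round(telemetry.current_opening()*1000,1))
    if g: break
print(telemetry.current_t())
```

```text
False -80.4 [-0.3, -0.1, 0.3, -0.2]
open 0.011382929364919305 -79.8 [0.5, -0.2, -0.5, -0.1]
-76 False -75.8 [0.9, 0.4, -0.9, 0.5] 11.5
-74 False -73.8 [-0.4, 0.2, 0.4, 0.3] 11.6
-72 False -72.5 [-2.7, -0.6, 2.7, 1.5] 11.4
-70 False -71.2 [-5.0, -0.8, 5.0, 4.4] 11.3
-68 False -69.8 [-6.4, 0.1, 6.4, 6.5] 11.7
-66 False -68.4 [-6.6, 0.2, 6.6, 6.4] 11.1
-64 False -67.3 [-9.5, -1.3, 9.5, 5.3] 11.8
-62 False -63.9 [-3.9, 0.6, 3.9, 5.6] 11.5
23.6167
```

Run:
```python
from h import *
for t in np.arange(-.061,-.030,.001):
    g=r.move_l(at(t,.0605),vel=.012,guard=9); f=np.mean([fu()[0] for _ in range(3)]); x=cx(); print(round(t*1000),g,x,fu())
    if x>-59 and f<-8.5: break
r.hold(.2); print(fu()); r.hold(.3); print(cx(),fu(),telemetry.current_t())
```

```text
-61 False -59.7 [0.6, -0.5, -0.5, 6.6]
-60 False -58.5 [1.3, 0.0, -1.4, 5.0]
-59 False -57.8 [2.7, 0.0, -2.7, 5.5]
-58 False -57.4 [2.4, 0.8, -2.5, 5.7]
-57 False -56.9 [1.3, 1.3, -1.3, 5.1]
-56 False -56.5 [-0.6, 0.4, 0.6, 3.7]
-55 False -55.5 [-2.1, 0.5, 2.1, 4.6]
-54 False -54.1 [-2.8, -0.4, 2.8, 4.5]
-53 False -52.9 [-2.7, -0.2, 2.7, 4.9]
-52 False -51.9 [-1.6, -0.1, 1.6, 4.7]
-51 False -50.8 [-0.2, -0.1, 0.2, 4.6]
-50 False -49.9 [-2.2, 0.1, 2.2, 4.1]
-49 False -48.8 [-1.2, 0.0, 1.2, 4.9]
-48 False -47.8 [-1.7, 1.1, 1.7, 3.7]
-47 False -47.1 [-3.0, 0.9, 3.0, 4.3]
-46 False -47.0 [-5.6, 1.0, 5.6, 4.1]
-45 False -46.9 [-8.1, 1.0, 8.1, 3.5]
-44 False -46.8 [-8.4, -0.1, 8.4, 4.4]
-43 False -46.8 [-11.6, 1.1, 11.6, 3.1]
[-12.2, 1.5, 12.1, 3.9]
-46.8 [-11.5, 2.3, 11.4, 3.4] 28.8667
```

Run:
```python
from h import *
r.move_l(at(-.0463,.0605),vel=.012); print(cx(),fu())
gripper_to(.036); print(cx(),fu())
p=list(telemetry.current_ee_pos()); p[2]=.16
r.move_l(p,vel=.15); r.move_l([.42,.2,.25],vel=.3)
for c in ("top","side"):
    cv2.imwrite(f"pics/{c}4.png",vision.snapshot(c)[:,:,::-1])
    for t in ("lid","lid_grip","lid_front","tin","heat_tape","tweezers"): print(c,t,[(np.round(d["at"],3).tolist(),round(d["score"],2)) for d in models.mark_of(t,c)][:2])
a=cv2.imread("pics/top4.png")[130:270,130:410]; b=cv2.imread("pics/side4.png")[140:290,210:400]
cv2.imwrite("pics/p4.png",np.vstack([cv2.resize(a,(600,300)),cv2.resize(b,(600,300*150*2//190*190//300))[:300]]))
print(telemetry.current_t(),fu())
```

```text
-47.0 [-5.8, 1.7, 5.7, 3.4]
-46.0 [0.1, -0.0, -0.1, 0.1]
top lid [([0.664, 0.049, 0.026], 0.62)]
top lid_grip [([0.666, 0.088, 0.039], 0.59)]
top lid_front [([0.662, -0.015, 0.031], 0.84)]
top tin [([0.729, -0.092, -0.001], 0.66)]
top heat_tape [([0.654, 0.363, -0.003], 0.53)]
top tweezers [([0.614, 0.454, -0.002], 0.4)]
side lid [([0.661, 0.053, 0.026], 0.68)]
side lid_grip [([0.662, 0.09, 0.038], 0.96)]
side lid_front [([0.656, -0.019, 0.034], 0.89)]
side tin [([0.73, -0.09, 0.001], 0.96)]
side heat_tape [([0.654, 0.356, -0.008], 0.75)]
side tweezers [([0.612, 0.458, -0.005], 0.67)]
32.475 [0.1, 0.1, -0.1, 0.0]
```

View pics/p4.png

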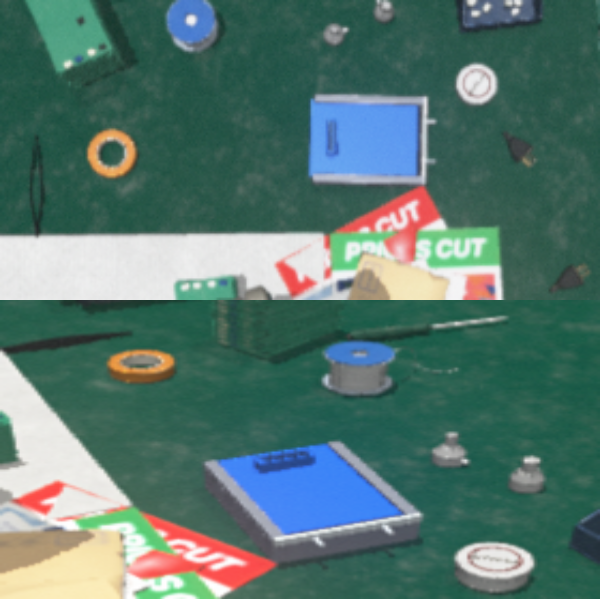

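The lid is fully closed, level in its grooves with its tail flush near the mouth at (312,140). The tin, tape and tweezers haven't moved, and the arm is touching nothing.

Run:
```python
from h import *
r.sign_off()
```

```text
the job is handed in; nothing more can be done
```

The job is done and handed in at about 32 s on the robot's clock, well under the 72 s limit.

- **Plug:** I picked the largest of the three plugs and laid it flat on the case floor, about 18 mm toward the far end. A picture taken after I let go showed it flat and clear of the lid. It is now under the closed lid, so I could not check it again at the end.
- **Lid:** I pushed it by the finger bar to just before the ridge, then pinched the bar to take it over. The highest reading there was about 10 N, at the low end of the 10 to 18 N expected.
- **Buffer:** I found it by feel with the lid at about x = -7 mm. I pressed it with about 12 N for over 0.5 s, against the limits of 4 N and 20 N.
- **Last checks:** The lid is level and still closed at about x = -7 to -10 mm. The tin, tape and tweezers are where they were, within the few mm the vision can measure. The wrist force was near zero with the arm clear. No check failed or disagreed beyond that.

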